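# Pack the two-tier lemon carrier and bolt it shut

## Task

Pack the two-tier carrier: put every lemon wedge from the white board into the grey lower tray, lower the green tray onto it, keeper at the bolt's end, so that its four lugs drop into the sockets and it sits level and fully down, then slide the bolt fully home through the keeper. The bolt starts partly shot, so draw it right back before the green tray comes down. The peeler and the teaspoon lying in front (sometimes only one of them is there) go into the green tray, before or after it is stacked.

Things in the scene. Friction and masses are not known exactly. Their poses are not given: they have to be found in the camera images.
- base_tray: Grey lower tray, open on top, fixed: outside 220 (x) x 200 (y) x 70 mm high, walls and floor 5 mm. Origin: centre of its underside; z up; x along its length, away from its bolt post. The post, 84 (x) x 40 (y) x 98 mm high, stands beyond the -x end from x = -204 to -120 mm and carries a steel bolt that slides along x at 111 mm height.
- lower_floor (a point): Centre of the lower tray's inner floor, 5 mm above its underside. In each inner corner a 20 mm column ends in a black-edged square socket open to the top: 16 x 16 mm, 14 mm deep, centred at base_tray x = +-97, y = +-87 mm.
- tray_home (a point): Where the origin of the green upper tray is when seated on the lower tray (base_tray x = y = 0, z = 58 mm); the seated tray's axes are parallel to base_tray's and point the same way.
- keeper_home (a point): Where the point keeper is when the upper tray is seated (base_tray x = -104, y = 0, z = 111 mm).
- bolt (a joint): How far the bolt is shot, m: 0 = drawn fully back, tip 8 mm short of the seated tray's end; 0.035 = fully home (end stop), tip 15 mm past the far face of the keeper. Stays where it is left; about 1.5 N moves it. It starts part shot; above about 0.006 it lies in the way of the upper tray coming down.
- bolt_knob (a point): Middle of the bolt's black upright knob: cylinder 18 mm in diameter, 28 mm tall, centred 141 mm above the worktop, on an 8 mm stem. Moves with the bolt along base_tray's x (x = -170 mm drawn back, -135 mm home). With the bolt home, the seated tray's keeper (top at 130 mm) begins 25 mm to the +x side of the knob's axis; the bolt's guides reach up to 122 mm.
- top_tray: Green upper tray, loose, 0.35 to 0.6 kg, outside 220 (x) x 200 (y) mm. Origin: centre, at the level of the lug tips (on which it stands); z up. Floor underside at z = 12, rim at 42 mm. Four lugs, 12 mm diameter, 12 mm long, round tips, hang at x = +-97, y = +-87 mm. The steel keeper (staple, hole 16 wide x 22 mm high) stands on the rim of the -x end, up to z = 72 mm.
- handle (a point): Centre of the upper tray's black handle bar: along the tray's x, 112 long, 18 wide (y), 22 mm high, 50 mm above the tray's origin, on two uprights at x = +-45 mm; the tray's centre of mass lies about below it.
- keeper (a point): Centre of the keeper's hole on the upper tray (tray x = -104, y = 0, z = 53 mm); the bolt passes through it along x.
- board: White cutting board, fixed, 217 (x) x 294 (y) x 8 mm, on which the lemon wedges start. Origin: centre of its underside.
- wedge_1: Lemon wedge, 50 (x) x 44 (y) x 28 mm, 26 g; grip it across y. Origin: centre of its underside as it starts. Absent in some starts (None).
- wedge_1_mid (a point): Point in the middle of wedge_1, 13 mm above its underside. None if absent.
- wedge_2: Lemon wedge, 50 (x) x 44 (y) x 28 mm, 26 g; grip it across y. Origin: centre of its underside as it starts. Absent in some starts (None).
- wedge_2_mid (a point): Point in the middle of wedge_2, 13 mm above its underside. None if absent.
- wedge_3: Lemon wedge, 50 (x) x 44 (y) x 28 mm, 26 g; grip it across y. Origin: centre of its underside as it starts. Absent in some starts (None).
- wedge_3_mid (a point): Point in the middle of wedge_3, 13 mm above its underside. None if absent.
- wedge_4: Lemon wedge, 50 (x) x 44 (y) x 28 mm, 26 g; grip it across y. Origin: centre of its underside as it starts. Absent in some starts (None).
- wedge_4_mid (a point): Point in the middle of wedge_4, 13 mm above its underside. None if absent.
- wedge_5: Lemon wedge, 50 (x) x 44 (y) x 28 mm, 26 g; grip it across y. Origin: centre of its underside as it starts. Absent in some starts (None).
- wedge_5_mid (a point): Point in the middle of wedge_5, 13 mm above its underside. None if absent.
- the_peeler: Vegetable peeler with a black handle, 170 mm long (along its x, handle toward -x), handle 24 mm wide and 17 mm high. Origin: centre of its underside. Absent in some starts (None).
- peeler_grip (a point): Point on the peeler's handle to grip (across its y): x = -20 mm, 9 mm above its underside. None if absent.
- teaspoon: Steel teaspoon, 132 mm long (along its x), up to 28 mm wide (y), 11 mm high. Origin: centre of its underside. Absent in some starts (None).
- teaspoon_grip (a point): Middle of the teaspoon, 6 mm above its underside; grip across its y. None if absent.
There are look-alikes about, which are no part of the job. Leave any pink look-alike of the teaspoon alone. Leave any blue look-alike of the wedge_2 alone.

How it is judged:
On the way, in this order (a step that is already met when the one before it is completed fails the run):
1. every wedge lies in the lower tray (x of wedge_1_mid in the frame of base_tray between -0.106 and 0.106 m and y of wedge_1_mid in the frame of base_tray between -0.096 and 0.096 m and z of wedge_1_mid in the frame of base_tray between 0 and 0.06 m and x of wedge_2_mid in the frame of base_tray between -0.106 and 0.106 m and y of wedge_2_mid in the frame of base_tray between -0.096 and 0.096 m and z of wedge_2_mid in the frame of base_tray between 0 and 0.06 m and x of wedge_3_mid in the frame of base_tray between -0.106 and 0.106 m and y of wedge_3_mid in the frame of base_tray between -0.096 and 0.096 m and z of wedge_3_mid in the frame of base_tray between 0 and 0.06 m and x of wedge_4_mid in the frame of base_tray between -0.106 and 0.106 m and y of wedge_4_mid in the frame of base_tray between -0.096 and 0.096 m and z of wedge_4_mid in the frame of base_tray between 0 and 0.06 m and x of wedge_5_mid in the frame of base_tray between -0.106 and 0.106 m and y of wedge_5_mid in the frame of base_tray between -0.096 and 0.096 m and z of wedge_5_mid in the frame of base_tray between 0 and 0.06 m), for 0.2 s.
2. the green tray sits fully down on the lower tray, lugs in sockets, keeper at the bolt (all of step 1 and distance between top_tray and tray_home below 0.006 m and distance between keeper and keeper_home below 0.007 m and angle between top_tray's own z axis and vertical below 0.03 rad), for 0.2 s.
3. the bolt is home through the keeper (distance between top_tray and tray_home below 0.006 m and distance between keeper and keeper_home below 0.007 m and angle between top_tray's own z axis and vertical below 0.03 rad and value of joint bolt above 0.03 m), for 0.2 s.
At the end, for the whole second after the job is handed in: Every wedge present has its middle in the lower tray, under 60 mm above its underside, peeler and teaspoon (grip points) likewise in the green tray; green tray within 6 mm of tray_home, keeper within 7 mm of keeper_home, tilt under 0.03 rad; bolt beyond 0.030; all at rest (tray 0.02, rest 0.05 m/s) (all of step 1 and all of step 3 and x of peeler_grip in the frame of top_tray between -0.106 and 0.106 m and y of peeler_grip in the frame of top_tray between -0.096 and 0.096 m and z of peeler_grip in the frame of top_tray between 0 and 0.06 m and x of teaspoon_grip in the frame of top_tray between -0.106 and 0.106 m and y of teaspoon_grip in the frame of top_tray between -0.096 and 0.096 m and z of teaspoon_grip in the frame of top_tray between 0 and 0.06 m and linear speed of top_tray below 0.02 m/s and linear speed of each of wedge_1, wedge_2, wedge_3, wedge_4, wedge_5, the_peeler, teaspoon below 0.05 m/s); the robot touches nothing.
Of wedge_1, wedge_2, wedge_3, wedge_4, wedge_5 only 4 to 5 are there at a start; the rules pass over those that are not, and their reading is None.
Of the_peeler, teaspoon only 1 to 2 are there at a start; the rules pass over those that are not, and their reading is None.
At some moment in a run one of wedge_1, wedge_2, wedge_3, wedge_4, wedge_5, the_peeler, teaspoon may be knocked a few centimetres aside while the robot is not near it.
Once in a run the grip may slacken for a moment while it holds something.
It also fails if it takes over 210 s, if anything falls off the work surface, if the arm or the gripper's body presses on something with over 40 N, if the wrist force passes 120 N, or if a joint passes its speed limit or range.

## Robot

A 7-joint arm with a two-finger parallel gripper is mounted at the origin on a cart in front of the work surface, level with it; the furniture and walls round the work are solid. World frame = base frame: x ahead of the robot, y to its left, z up, the work surface at z = 0. Lengths are in m, angles in rad, forces in N, time in s.
With the tool pointing down it reaches from about 0.425 to 0.925 m from the base axis. Payload 6.8 kg.
Tool frame: the origin (TCP) lies on the front face of the gripper's body, between the roots of the fingers; the fingertips stand 73 mm ahead of it and the grasp point (between the pads) lies 54 mm ahead of it (env.nose_length is the distance from the TCP to the fingertips, in m); z points along the fingers, y is the direction in which the jaws open and shut (so a half turn about z gives the same grasp; the last joint's range is limited). The gripper opens to 85 mm and grips with 20 to 120 N. Pads are 22 mm wide; open, the fingers measure 114 mm over their backs; the gripper's body (76 mm by 85 mm) begins 54 mm behind the grasp point. The pads swing forward as they close: fully open they stand 13 mm farther back than shut.
Start: joints at [-1.346, 0.477, 0.022, 1.555, -0.011, 1.109, -0.083], TCP at [0.221, 0.638, 0.304] pointing down, gripper open.
Joint ranges: [-2.96, 2.96], [-0.34, 2.1], [-1.41, 1.46], [0.24, 2.44], [-1.37, 4.51], [0.17, 1.92], [-2.96, 2.96]. Speed limits (rad/s): [2.39, 2.39, 3.14, 3.14, 3.14, 3.14, 3.14].

## Interface

Orientations are given as a unit quaternion [w, x, y, z].
In Python, from cell import env, kin, camera, calibration, job gives the robot as it stands. The module is installed in compiled form; this text tells all that it offers. Calls block until the motion is done:
- env.reach(position, orientation): joint-space move of the TCP to a pose.
- env.movel(position, velocity=0.15, rot=None, stop_force=None): straight line of the TCP; rot=None keeps the orientation; velocity is the mean speed in m/s. With stop_force (N) it stops when the force on the tool has changed by that much, and returns True; else False.
- env.goto_joints(angles): joint-space move.
- env.grip(opening, f_grip=None): finger opening in m; f_grip is the grip in N (None keeps the last); returns when the fingers have stopped.
- env.dwell(seconds).
- kin.inverse_kinematics(position, orientation): joint angles nearest the present ones, or None.
- env.get_state(): the state.
- camera(name): name is "side" or "top"; returns (picture, depth): 480x640x3 uint8, blue, green, red; 480x640 float32, m along the optical axis (not along the pixel's ray), 0 where there is no reading.
- calibration(name): a dict with "fx", "fy", "cx", "cy" (pixels), "rvec" (rotation vector, rad) and "tvec" (3), from world to camera coordinates, as OpenCV has them. Camera axes: x right, y down, z forward; pixel columns grow to the right and rows downward; lengths in m; the calibration is good to about 2 mm. A picture is of the moment at which its call begins. calibration takes no time and is no camera call.
A pose or a line that the arm cannot do raises env.PlanningError and nothing moves.
- job.job_done(): hands the job in, once; it reports no verdict.
The state is a dict: "time": time; "qpos": joint angles; "joint_velocities": joint speeds; "joint_torque": joint torques, N m; "tcp_pos": TCP position; "orientation": TCP orientation; "force": force on the tool from outside, world axes, zero at the start; "torque": the same for the moment, N m; "opening": finger opening in m.
Only numpy, scipy, OpenCV 4.12 (cv2) and the standard library are available. Lean on these libraries where they do the work, as an engineer would, in place of code of your own. Each camera call takes 0.05 s, during which the arm holds its last target. There are 200 camera calls.

## Working session

There is one attempt and no reset: what is moved stays moved. The work goes in short steps, each a Python script; the robot and the scene stay as the last script left them, time stands still between calls to the robot, and variables do not carry over. Pictures are saved under pics/ and viewed, about 12 in all and at most 16, crops included, and the job is handed in when it is done.

```bash
ls; mkdir -p pics; python3 - <<'E'
from cell import env,kin,camera,calibration,job
import cv2,numpy as np
for n in("top","side"):
    p,d=camera(n);cv2.imwrite(f"pics/{n}0.png",p);np.savez(f"{n}0.npz",p=p,d=d)
    c=calibration(n);R=cv2.Rodrigues(np.array(c["rvec"]))[0];print(n,c,"pos",-R.T@np.array(c["tvec"]).ravel())
print(env.get_state())
E
```

```text
pics
top {'fx': 453.96092849131384, 'fy': 453.96092849131384, 'cx': 325.0596445922963, 'cy': 237.69669442343664, 'rvec': array([ 1.84906528, -2.23114346,  0.38895223]), 'tvec': array([4.13834961e-04, 5.06311827e-01, 1.48865457e+00])} pos [-0.02459615  0.00724023  1.57219174]
side {'fx': 497.63782240792483, 'fy': 497.63782240792483, 'cx': 316.812385262675, 'cy': 238.8599120359773, 'rvec': array([ 2.19398565, -0.2288188 ,  0.10854312]), 'tvec': array([-0.48110512,  0.08508405,  1.39255179])} pos [ 0.2572397  -1.14892231  0.88977929]
{'time': 0.1, 'qpos': array([-1.34610484,  0.47777002,  0.0223571 ,  1.55632846, -0.01149816,
        1.10929714, -0.0830675 ]), 'joint_velocities': array([ 0.00029571, -0.00281059,  0.00021088, -0.00207163,  0.00032477,
        0.00056158, -0.00046036]), 'joint_torque': array([ 4.80699353e-03, -5.97764325e+01,  1.61404487e+00, -2.81957388e+01,
        1.29383354e-02,  5.06221506e-03, -3.42477483e-05]), 'tcp_pos': array([0.22038885, 0.63758161, 0.30299804]), 'orientation': array([-7.34277224e-05,  1.65608801e-01,  9.86191170e-01, -8.34048569e-04]), 'force': array([-0.19776523,  1.01761923,  0.67390501]), 'torque': array([-0.02324489, -0.01681656, -0.01392284]), 'opening': 0.08535119419061454}
```

View pics/top0.png

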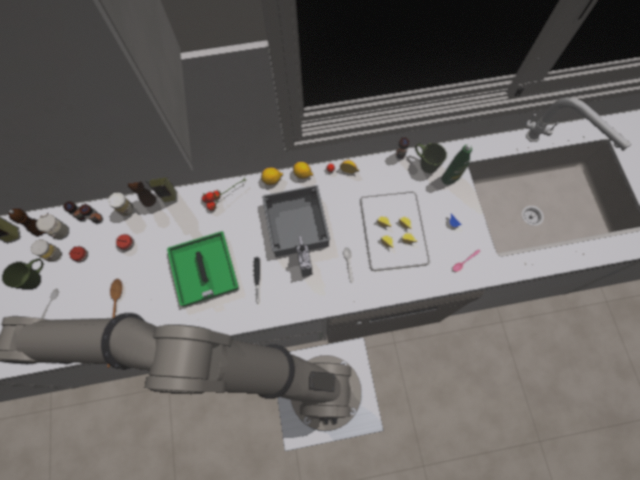

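View pics/side0.png

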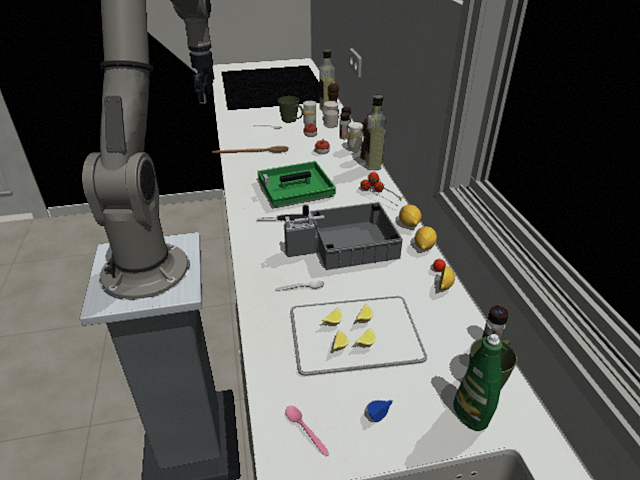

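Wedge candidates in the top view are yellow at (384,221), (405,222), (388,242) and (409,238) on the board. I'm ignoring the blue look-alike at (454,221) and the whole lemons at (271,176), (303,170) and (348,167). For the teaspoon I choose the steel one at (348,264), not the pink one at (466,261) or the far cutlery at (48,303). The peeler is at (257,278). Next I measure.

```bash
cat > h.py <<'E'
from cell import env,kin,camera,calibration,job
import cv2,numpy as np
def cal(n):
    c=calibration(n);R=cv2.Rodrigues(np.array(c["rvec"]))[0];t=np.array(c["tvec"]).ravel();return c,R,t
def cloud(n,d):
    c,R,t=cal(n);v,u=np.mgrid[:480,:640]
    P=np.stack([(u-c["cx"])/c["fx"]*d,(v-c["cy"])/c["fy"]*d,d],-1)
    W=(P-t)@R; W[d<=0]=np.nan; return W
def ray(n,uv,z):
    c,R,t=cal(n);uv=np.atleast_2d(np.asarray(uv,float))
    r=np.c_[(uv[:,0]-c["cx"])/c["fx"],(uv[:,1]-c["cy"])/c["fy"],np.ones(len(uv))]@R
    o=-R.T@t; return o+r*((z-o[2])/r[:,2])[:,None]
def proj(n,P):
    c,R,t=cal(n);K=np.array([[c["fx"],0,c["cx"]],[0,c["fy"],c["cy"]],[0,0,1]])
    return cv2.projectPoints(np.atleast_2d(np.asarray(P,float)),R,t,K,None)[0][:,0]
def box(W,m):
    P=W[m][:,:2].astype(np.float32); return cv2.minAreaRect(P)
def hsv(p): return cv2.cvtColor(p,cv2.COLOR_BGR2HSV)
def blobs(m,amin=10):
    n,l,s,c=cv2.connectedComponentsWithStats(m.astype(np.uint8)); return [(i,s[i,4],c[i],l==i) for i in range(1,n) if s[i,4]>=amin]
E
cat > m.py <<'E'
from h import *
for n in("top","side"):
    f=np.load(n+"0.npz");p,d=f["p"],f["d"];W=cloud(n,d);H=hsv(p);h,s,v=[H[...,i].astype(int) for i in range(3)]
    x,y,z=W[...,0],W[...,1],W[...,2]
    g=np.isfinite(z)&(x>.3)&(x<1)
    print(n,"table z",np.nanmedian(z[g&(s<25)&(v>180)&(abs(y)<.5)]))
    m=(h>18)&(h<35)&(s>120)&(v>100)&g&(y<0)
    for i,a,c,k in blobs(m,15):
        r=cv2.minAreaRect(ray(n,np.argwhere(k)[:,::-1],.02)[:,:2].astype(np.float32))
        print(" yellow",a,c.round(1),"med",np.nanmedian(W[k],0).round(4),"zmax",np.nanmax(z[k]).round(3),"ray",ray(n,c,.020)[0].round(4),np.round(r[0],3),np.round(r[1],3),round(r[2]))
    m=(h>45)&(h<80)&(s>100)&g&(y>.1)&(y<.7)
    b=max(blobs(m),key=lambda b:b[1]);k=b[3];print(" green",b[1],b[2],"rim",box(W,k&(z>.036)&(z<.046)))
    hd=g&(s<100)&(v<80)&(z>.05)&(z<.075)&(np.hypot(x-np.nanmedian(x[k]),y-np.nanmedian(y[k]))<.085)
    print(" handle",hd.sum(),box(W,hd) if hd.any() else None, np.nanmedian(W[hd],0))
    rim=g&(z>.062)&(z<.076)&(y>-.05)&(y<.3)&(x>.45)&(s<60)
    b=max(blobs(rim),key=lambda b:b[1]);print(" base rim",b[1],b[2],box(W,b[3]),"z",np.nanmedian(z[b[3]]))
    kn=g&(z>.132)&(z<.17)&(y>-.1)&(y<.3)&(x>.3)&(x<.6)
    for b in blobs(kn,4): print(" knob",b[1],b[2],np.nanmedian(W[b[3]],0),box(W,b[3]))
    dk=g&(z>.004)&(z<.03)&(y>-.12)&(y<.25)&(x<.55)&(x>.35)
    for b in blobs(dk,10): print(" tool",b[1],b[2].round(1),np.nanmedian(W[b[3]],0).round(4),np.round(p[b[3]].mean(0)),box(W,b[3]))
E
python3 m.py
python3 - <<'E'
import cv2,numpy as np
a=cv2.imread('pics/top0.png')[180:320,160:440];cv2.imwrite('pics/c1.png',cv2.resize(a,None,fx=2.85,fy=2.85,interpolation=cv2.INTER_CUBIC))
E
```

```text
top table z 0.0012686339539583421
 yellow 47 [349.6 163.3] med [ 0.7841 -0.2432  0.057 ] zmax 0.067 ray [ 0.8035 -0.2477  0.02  ] [ 0.805 -0.249] [0.049 0.02 ] 57
 yellow 203 [302.  168.9] med [ 0.7936 -0.062   0.0557] zmax 0.07 ray [ 0.8136 -0.0633  0.02  ] [ 0.813 -0.065] [0.066 0.06 ] 79
 yellow 46 [383.5 220.7] med [ 0.5433 -0.32    0.0342] zmax 0.045 ray [ 0.547 -0.322  0.02 ] [ 0.546 -0.32 ] [0.029 0.024] 77
 yellow 49 [405.3 221.4] med [ 0.5246 -0.3974  0.0347] zmax 0.044 ray [ 0.5293 -0.4004  0.02  ] [ 0.529 -0.401] [0.031 0.022] 35
 yellow 50 [408.2 237.5] med [ 0.4609 -0.3917  0.0339] zmax 0.041 ray [ 0.4662 -0.3954  0.02  ] [ 0.468 -0.396] [0.033 0.023] 79
 yellow 53 [387.2 240.3] med [ 0.4656 -0.3151  0.0334] zmax 0.042 ray [ 0.47   -0.3177  0.02  ] [ 0.47  -0.318] [0.034 0.022] 31
 green 3068 [201.79563233 269.00065189] rim ((0.4841369092464447, 0.3481292724609375), (0.21484670042991638, 0.20249393582344055), 7.613449573516846)
 handle 145 ((0.4849553108215332, 0.34622320532798767), (0.10607384890317917, 0.017895428463816643), 7.716867923736572) [0.48278382 0.34553072 0.
[... 3877 characters left out ...]
), 44.933494567871094)
 tool 158 [287.6 200.5] [0.4418 0.241  0.021 ] [40. 75. 28.] ((0.4477544128894806, 0.23867593705654144), (0.11773647367954254, 0.02249596081674099), 1.09127938747406)
 tool 162 [284.9 216.6] [0.4213 0.1623 0.0123] [78. 77. 76.] ((0.4181239604949951, 0.17315596342086792), (0.04184679314494133, 0.12682472169399261), 77.78697967529297)
 tool 239 [327.  232.7] [0.5347 0.055  0.0069] [87. 86. 84.] ((0.5293381810188293, 0.03714361414313316), (0.042326148599386215, 0.11226467043161392), 1.4651167392730713)
 tool 429 [315.  255.4] [ 0.4813 -0.0325  0.0169] [56. 55. 53.] ((0.47219640016555786, -0.04951511323451996), (0.06527647376060486, 0.19449451565742493), 49.92420196533203)
```

View pics/c1.png

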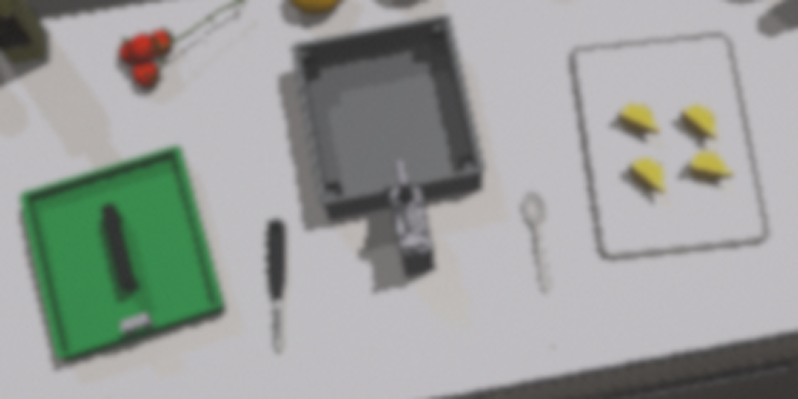

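```bash
python3 - <<'E'
from h import *
a=cv2.imread('pics/side0.png')[295:355,300:400];b=cv2.imread('pics/top0.png')[205:260,365:430]
A=cv2.resize(a,(790,474),interpolation=cv2.INTER_CUBIC);cv2.imwrite('pics/c2.png',A)
cv2.imwrite('pics/c3.png',cv2.resize(b,(650,550),interpolation=cv2.INTER_CUBIC))
for n in("top","side"):
    f=np.load(n+"0.npz");p,d=f["p"],f["d"];W=cloud(n,d);x,y,z=W[...,0],W[...,1],W[...,2];H=hsv(p)
    for b in blobs((z>.015)&(x>.4)&(x<.62)&(y<-.27)&(y>-.46),15):
        r=box(W,b[3]);print(n,"wedge",b[1],np.round(r[0],4),np.round(r[1],4),round(r[2]))
    m=(z>.064)&(z<.074)&(x>.50)&(x<.8)&(y>-.13)&(y<.16)
    P=W[m];print(n,"base",m.sum(),cv2.minAreaRect(P[:,:2].astype(np.float32)))
    m=(z>.07)&(z<.16)&(x>.36)&(x<.6)&(y>-.06)&(y<.05);P=W[m]
    for lo in (.09,.105,.118,.132):
        q=P[(P[:,2]>lo)&(P[:,2]<lo+.013)]
        if len(q)>5: print(n,lo,len(q),cv2.minAreaRect(q[:,:2].astype(np.float32)))
    # peeler, spoon
    for nm,c in (("peel",(.43,.165)),("spoon",(.42,-.155))):
        m=(np.hypot(x-c[0],y-c[1])<.12)&(z<.03)&(z>-.01)&(H[...,2]<(150 if n=="top" else 140))&((abs(y-c[1])<.045))
        for b in blobs(m,12): print(n,nm,b[1],b[2].round(1),np.nanmedian(W[b[3]],0).round(4),box(W,b[3]))
E
```

```text
top wedge 111 [ 0.5436 -0.325 ] [0.0555 0.0339] 53
top wedge 110 [ 0.5254 -0.4031] [0.0548 0.0349] 42
top wedge 116 [ 0.4633 -0.3978] [0.0549 0.0338] 66
top wedge 117 [ 0.4634 -0.315 ] [0.0391 0.0497] 89
top base 380 ((0.649797797203064, -0.005373969674110413), (0.2991415560245514, 0.20848572254180908), 0.8460261821746826)
top 0.09 160 ((0.4384557008743286, -0.010137761011719704), (0.08247242867946625, 0.03977446258068085), 1.5222594738006592)
top 0.105 46 ((0.4541160762310028, -0.010995863005518913), (0.10487540066242218, 0.02447586879134178), 1.6392408609390259)
top 0.118 41 ((0.45469528436660767, -0.009607650339603424), (0.10695365071296692, 0.021230775862932205), 0.8212519288063049)
top 0.132 8 ((0.4541740119457245, -0.010067475959658623), (0.008375375531613827, 0.01757829636335373), 6.03252649307251)
top peel 17 [265.9 252.4] [0.5134 0.1222 0.0029] ((0.5118940472602844, 0.12236958742141724), (0.003793251933529973, 0.04778381809592247), 89.32752990722656)
top peel 205 [256.5 270.4] [0.4473 0.1637 0.0125] ((0.449095219373703, 0.16495206952095032), (0.028366325423121452, 0.10802637
[... 970 characters left out ...]
0.016681233420968056), 81.19569396972656)
side peel 126 [289.7 216.6] [0.4391 0.1589 0.0129] ((0.4377672076225281, 0.15952755510807037), (0.02352077141404152, 0.08358018845319748), 84.1817626953125)
side peel 19 [266. 220.] [3.622e-01 1.733e-01 2.000e-04] ((0.3626331686973572, 0.17306949198246002), (0.008649135939776897, 0.057844553142786026), 74.49788665771484)
side spoon 44 [311.2 286.1] [ 0.4411 -0.1709  0.0023] ((0.4399331510066986, -0.17046146094799042), (0.01608843356370926, 0.06434812396764755), 77.53071594238281)
side spoon 20 [290.6 287.7] [ 3.877e-01 -1.622e-01 -2.000e-04] ((0.38537028431892395, -0.16268810629844666), (0.038735587149858475, 0.009901505894958973), 5.220900535583496)
```

View pics/c2.png

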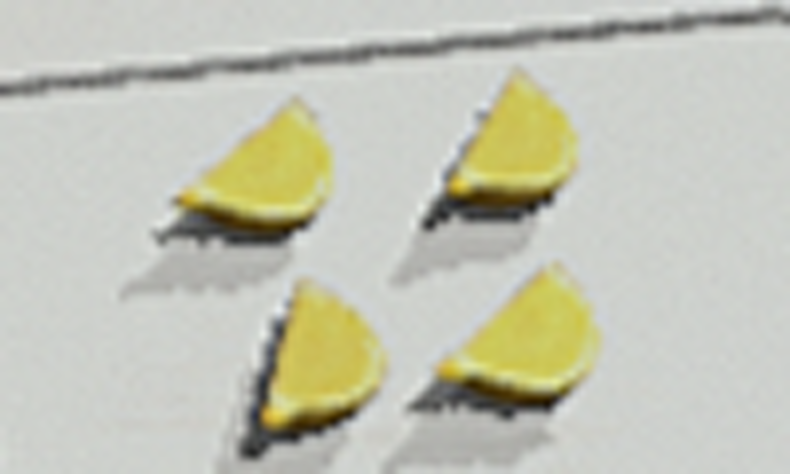

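View pics/c3.png

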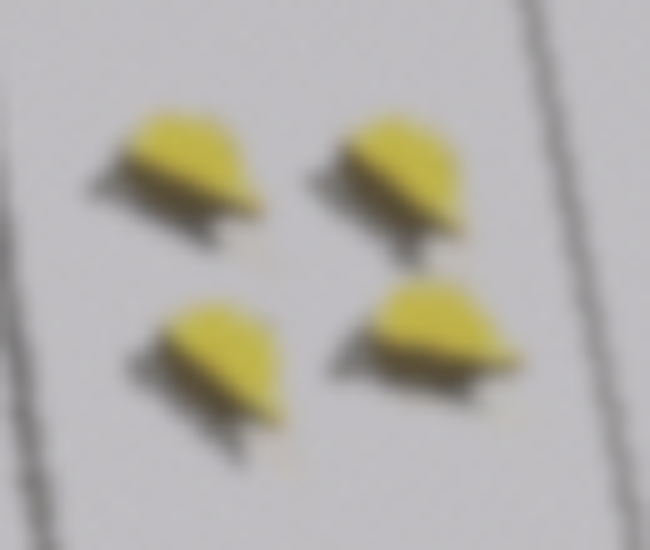

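Views so far: all four wedges have their chord (x axis) at roughly 36–65°, and the bright face of each is clear in both crops. Next I draw the bolt back with closed fingers, and probe the tray's inside walls by touch to get its exact pose.

```bash
cat >> h.py <<'E'
from scipy.spatial.transform import Rotation as Ro
def quat(phi):
    y=np.array([np.cos(phi),np.sin(phi),0]);z=np.array([0,0,-1.]);x=np.cross(y,z)
    q=Ro.from_matrix(np.c_[x,y,z]).as_quat();return q[[3,0,1,2]]
def best(pos,phi):
    q0=np.array(env.get_state()["qpos"]);o=[]
    for f in(phi,phi+np.pi):
        j=kin.inverse_kinematics(list(pos),quat(f))
        if j is not None:o.append((np.abs(np.array(j)-q0).max()+.3*abs(j[6]),f))
    return min(o)[1] if o else None
def go(pos,phi):
    f=best(pos,phi); env.reach(list(pos),quat(f)); return f
def st(s=""):
    a=env.get_state();print(s,"t",round(a["time"],2),"tcp",np.round(a["tcp_pos"],4),"F",np.round(a["force"],1),"op",round(a["opening"],4));return a
def mv(p,v=.15,**k): return env.movel(list(p),velocity=v,**k)
E
python3 - <<'E'
from h import *
for n in("top","side"):
    f=np.load(n+"0.npz");W=cloud(n,f["d"]);x,y,z=W[...,0],W[...,1],W[...,2]
    m=(z>.064)&(z<.074)&(x>.525)&(x<.755)&(y>-.125)&(y<.13)
    print(n,m.sum(),cv2.minAreaRect(W[m][:,:2].astype(np.float32)))
env.grip(0.0,f_grip=30)
go((.52,-.012,.26),np.pi/2);st("above")
mv((.497,-.012,.205));st()
print(mv((.40,-.012,.205),.04,stop_force=6));st("drawn")
a=np.array(env.get_state()["tcp_pos"]);mv(a+[.006,0,0],.05);mv(a+[.006,0,.03])
E
```

```text
top 305 ((0.6196526288986206, -0.005882486701011658), (0.18800559639930725, 0.2088971734046936), 0.541302502155304)
side 548 ((0.6163457036018372, -0.004923470318317413), (0.18764515221118927, 0.216507226228714), 1.4458597898483276)
above t 3.41 tcp [ 0.5203 -0.011   0.2599] F [-0.4 -0.3  0.5] op 0.0002
 t 3.96 tcp [ 0.4976 -0.0119  0.2054] F [ 0.6 -0.9  1.2] op 0.0
True
drawn t 5.26 tcp [ 0.4502 -0.0124  0.2055] F [ 2.5 -1.4  0.4] op -0.0001
```

```bash
cat > probe.py <<'E'
from h import *
Z=.112
def touch(p,d,L=.12):
    p=np.array(p,float);d=np.array(d,float)
    r=mv(p+d*L,.05,stop_force=5);a=np.array(env.get_state()["tcp_pos"]);mv(a-d*.006,.08);return a.round(4),r
mv((.54,-.007,.21));mv((.54,-.007,Z),.15);st()
print("x=.54 y+",touch((.54,-.007,Z),(0,1,0)))
p=env.get_state()["tcp_pos"];print("y-",touch(p,(0,-1,0),.2))
mv((.66,-.007,Z),.2)
print("x=.66 y-",touch((.66,-.007,Z),(0,-1,0)))
p=env.get_state()["tcp_pos"];print("y+",touch(p,(0,1,0),.2))
mv((.66,-.007,Z),.2)
print("x+",touch((.66,-.007,Z),(1,0,0)))
p=env.get_state()["tcp_pos"];print("x-",touch(p,(-1,0,0),.21))
mv((.6,-.007,Z),.2);mv((.6,-.007,.2),.2);st()
E
python3 probe.py
```

```text
t 7.41 tcp [ 0.5404 -0.0072  0.1127] F [ 0.1  0.2 -0.9] op -0.0001
x=.54 y+ (array([0.5398, 0.0763, 0.1117]), True)
y- (array([ 0.5397, -0.0861,  0.1115]), True)
x=.66 y- (array([ 0.6599, -0.083 ,  0.1116]), True)
y+ (array([0.6596, 0.0793, 0.1111]), True)
x+ (array([ 0.6946, -0.007 ,  0.1112]), True)
x- (array([ 0.507 , -0.007 ,  0.1112]), True)
 t 24.17 tcp [ 0.5989 -0.0065  0.1993] F [-0.3  0.8 -0.8] op -0.0002
```

```bash
cat >> h.py <<'E'
B=np.array([.6008,-.0034]);YAW=.0254
def b2w(x,y): c,s=np.cos(YAW),np.sin(YAW);return B+[c*x-s*y,s*x+c*y]
def findw(near,rad=.07,zmin=.015):
    out=[]
    for n in("top","side"):
        p,d=camera(n);W=cloud(n,d);H=hsv(p);x,y,z=W[...,0],W[...,1],W[...,2]
        near_=np.hypot(x-near[0],y-near[1])<rad+.04
        m=near_&(z>zmin)&(z<.05)&~((H[...,0]>90)&(H[...,0]<140)&(H[...,1]>80))&(H[...,1]>40)
        c=[]
        for b in blobs(m,25):
            r=box(W,b[3]);(w,h),a=r[1],r[2]
            if w<h:a+=90
            c.append((np.hypot(r[0][0]-near[0],r[0][1]-near[1]),np.array(r[0]),a%180,b[1]))
        c=[q for q in c if q[0]<rad]
        if c: out.append(min(c,key=lambda q:q[0]))
    return out
def pickw(near,slot):
    o=findw(near)
    print("found",[(q[1].round(4),round(q[2]),q[3]) for q in o])
    if not o: return False
    c=np.mean([q[1] for q in o],0);a=np.deg2rad(o[-1][2])   # side-view angle
    env.grip(.072);f=go((*c,.17),a+np.pi/2);mv((*c,.084),.15)
    env.grip(0.0,f_grip=30);op=env.get_state()["opening"]
    p=np.array(env.get_state()["tcp_pos"]);mv([*p[:2],.19],.25)
    op2=env.get_state()["opening"];s=b2w(*slot)
    if op2<.008: print("missed",op,op2);return False
    go((*s,.19),YAW+np.pi/2);mv((*s,.092),.2);op3=env.get_state()["opening"]
    env.grip(.062);mv((*s,.19),.3);st(f"openings {op:.4f} {op2:.4f} {op3:.4f}");return op3>.008
E
python3 - <<'E'
from h import *
print(pickw((.544,-.326),(.045,-.044)))
p,d=camera("side");cv2.imwrite("pics/s1.png",p[180:380,240:480].repeat(3,0).repeat(3,1))
E
```

```text
found [(array([ 0.5425, -0.3249]), 45, np.int32(113)), (array([ 0.5432, -0.3273]), 48, np.int32(183))]
openings 0.0309 0.0307 0.0309 t 30.62 tcp [ 0.6479 -0.0466  0.1928] F [-0.6 -0.3 -0.5] op 0.0621
True
```

View pics/s1.png

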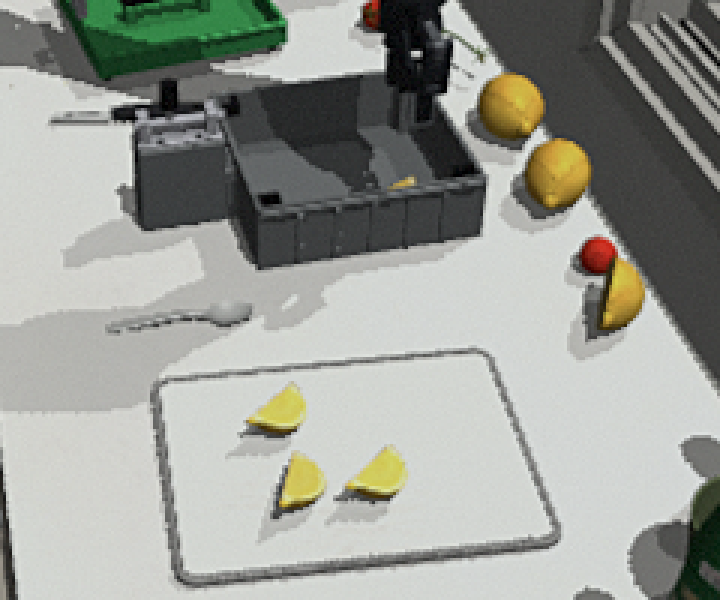

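Only 6 s went on that wedge, which now lies in the tray (yellow tip at crop pixel (400,183)). Three remain on the board, so I continue with them.

```bash
python3 - <<'E'
from h import *
for near,slot in (((.5255,-.4035),(.045,.044)),((.4637,-.398),(-.045,-.044)),((.464,-.320),(-.045,.044))):
    ok=pickw(near,slot);print(ok)
    if not ok:break
s=b2w(0,0);mv([.6,.2,.3],.4)
for n in("top","side"):
    p,d=camera(n);np.savez(n+"1.npz",p=p,d=d);W=cloud(n,d);H=hsv(p)
    m=(H[...,0]>18)&(H[...,0]<35)&(H[...,1]>90)&(W[...,0]<.78)
    for b in blobs(m,8):print(n,b[1],b[2].round(),np.nanmedian(W[b[3]],0).round(3))
p=np.load("top1.npz")["p"];cv2.imwrite("pics/t2.png",cv2.resize(p[170:320,240:440],(800,600),interpolation=cv2.INTER_CUBIC))
E
```

```text
found [(array([ 0.5219, -0.401 ]), 27, np.int32(104)), (array([ 0.5239, -0.4055]), 38, np.int32(212))]
openings 0.0305 0.0306 0.0302 t 37.42 tcp [0.6456 0.0419 0.1926] F [-0.4  0.5 -0.8] op 0.0618
True
found [(array([ 0.4628, -0.3971]), 59, np.int32(108)), (array([ 0.4638, -0.3986]), 70, np.int32(196))]
openings 0.0309 0.0308 0.0308 t 44.17 tcp [ 0.5579 -0.0484  0.1921] F [ 0.2  0.2 -0. ] op 0.062
True
found [(array([ 0.4668, -0.3202]), 36, np.int32(109)), (array([ 0.4658, -0.3233]), 36, np.int32(194))]
openings 0.0308 0.0307 0.0306 t 50.33 tcp [0.5556 0.0397 0.1921] F [-0.1  0.4 -1.7] op 0.062
True
top 54 [352. 168.] [ 0.774 -0.25   0.036]
top 51 [304. 175.] [ 0.776 -0.065  0.042]
top 81 [271. 180.] [0.774 0.06  0.045]
top 19 [156. 182.] [0.771 0.444 0.175]
top 66 [307. 199.] [ 0.683 -0.059  0.027]
top 105 [284. 214.] [0.64  0.032 0.024]
top 66 [  6. 227.] [0.745 0.997 0.093]
top 75 [309. 230.] [ 0.558 -0.044  0.028]
top 113 [288. 235.] [0.553 0.031 0.026]
top 16 [  8. 237.] [0.726 1.02  0.042]
top 49 [ 48. 252.] [0.624 0.854 0.076]
side 19 [324.  80.] [0.729 1.    0.152]
side 13 [323.  89.] [0.728 0.999 0.111]
side 15 [321. 103.] [0.723 1.011 0.044]
side 40 [309. 112.] [0.631 0.851 0.069]
side 8 [369. 130.] [0.771 0.435 0.156]
side 9 [376. 180.] [0.754 0.27  0.048]
side 109 [403. 216.] [0.773 0.045 0.042]
side 135 [363. 230.] [0.641 0.026 0.021]
side 127 [336. 233.] [0.554 0.023 0.024]
side 94 [418. 240.] [ 0.775 -0.077  0.039]
side 30 [342. 245.] [ 0.551 -0.051  0.038]
side 125 [443. 281.] [ 0.773 -0.264  0.04 ]
side 20 [474. 383.] [ 0.658 -0.633  0.126]
side 187 [468. 406.] [ 0.657 -0.634  0.058]
side 21 [470. 395.] [ 0.656 -0.634  0.09 ]
```

View pics/t2.png

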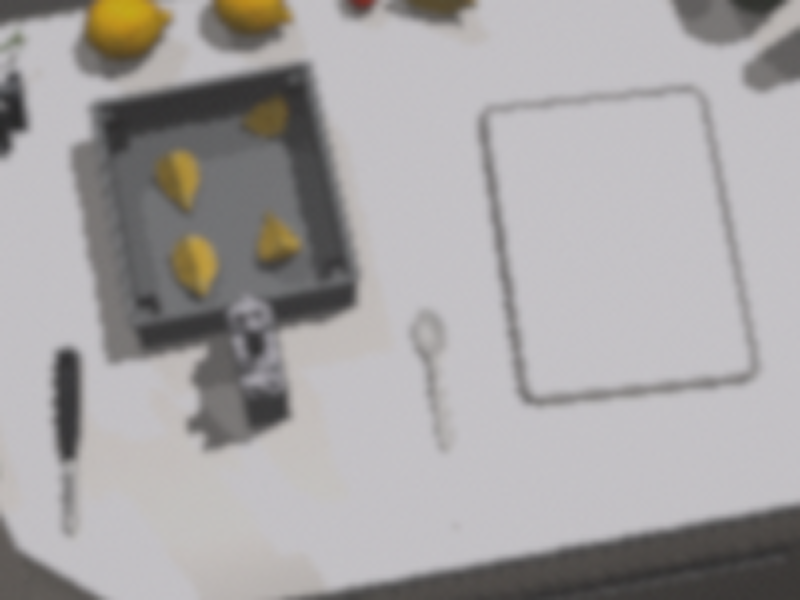

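All four wedges are in the grey tray (top-view pixels (307,199), (284,214), (309,230), (288,235)), clear of the sockets, and the board is empty. For the green tray I push lightly on the handle's end to fix its x by touch, then grip it and hover over the base.

```bash
cat > tray.py <<'E'
from h import *
o=[]
for n,cx,cy in(("top",0,.0026),("side",.001,.007)):
    f=np.load(n+"1.npz");W=cloud(n,f["d"]);H=hsv(f["p"]);x,y,z=W[...,0],W[...,1],W[...,2]
    m=(H[...,1]<100)&(H[...,2]<80)&(z>.05)&(z<.07)&(np.hypot(x-.486,y-.346)<.07)
    r=box(W,m);print(n,m.sum(),r)
th=np.deg2rad(7.6);c=np.array([.4865,.3475]);u=np.array([np.cos(th),np.sin(th)])
env.grip(0.0,f_grip=30)
s=c+u*.080;f=go((*s,.16),th+np.pi/2);mv((*s,.114),.15)
e=c+u*(.0672-.004);mv((*e,.114),.04);a=st("pushed");e=np.array(a["tcp_pos"][:2])
mv((*(e+u*.008),.114),.1);mv((*(e+u*.008),.17),.2)
c=e-u*.0672;print("handle",c)
env.grip(.05);mv((*c,.17),.25);mv((*c,.103),.15);env.grip(0.0,f_grip=100);st("gripped")
mv((*c,.21),.1);env.dwell(.3);st("lifted")
E
python3 tray.py
```

```text
top 0 ((0.0, 0.0), (0.0, 0.0), 0.0)
side 79 ((0.4809879660606384, 0.33827632665634155), (0.09698288142681122, 0.01761329360306263), 8.195228576660156)
pushed t 53.58 tcp [0.5491 0.3561 0.1144] F [1.1 0.7 1.6] op -0.0002
handle [0.48252938 0.34721709]
gripped t 56.23 tcp [0.4832 0.3473 0.1042] F [-0.3 -1.6  5.2] op 0.0162
lifted t 57.75 tcp [0.4825 0.3471 0.2097] F [ 0.1 -0.9 -5.2] op 0.0169
```

```bash
cat > hover.py <<'E'
from h import *
q=np.array(env.get_state()["orientation"]);R=Ro.from_quat(q[[1,2,3,0]]).as_matrix();phi0=np.arctan2(R[1,1],R[0,1])
k=np.round((phi0-np.pi/2)/np.pi);f=YAW+np.pi/2+k*np.pi
s=b2w(0,0)
mv((.6,.30,.21),.15,rot=quat(f));mv((*s,.21),.15);env.dwell(.3);a=st("hover")
for n in("top","side"):
    p,d=camera(n);np.savez(n+"2.npz",p=p,d=d);W=cloud(n,d);H=hsv(p);x,y,z=W[...,0],W[...,1],W[...,2]
    near=(np.hypot(x-s[0],y-s[1])<.17)
    g=near&(H[...,0]>45)&(H[...,0]<80)&(H[...,1]>100);print(n,"green z",np.nanpercentile(z[g],[1,50,90,99]).round(3),box(W,g&(z>.135)&(z<.16)))
    lo=near&(z>.064)&(z<.074);print(n,"base rim",lo.sum())
p=np.load("side2.npz")["p"];cv2.imwrite("pics/s3.png",cv2.resize(p[120:280,240:450],(788,600),interpolation=cv2.INTER_CUBIC))
E
python3 hover.py
```

```text
hover t 61.22 tcp [ 0.6008 -0.0032  0.21  ] F [ 0.  -0.1 -3.2] op 0.0165
top green z [0.116 0.124 0.145 0.227] ((0.6013059020042419, -0.004322916269302368), (0.22339719533920288, 0.19962778687477112), 1.2364581823349)
top base rim 110
side green z [0.111 0.125 0.147 0.167] ((0.5716426372528076, -0.008782245218753815), (0.2777232825756073, 0.21068324148654938), 1.6147689819335938)
side base rim 525
```

View pics/s3.png

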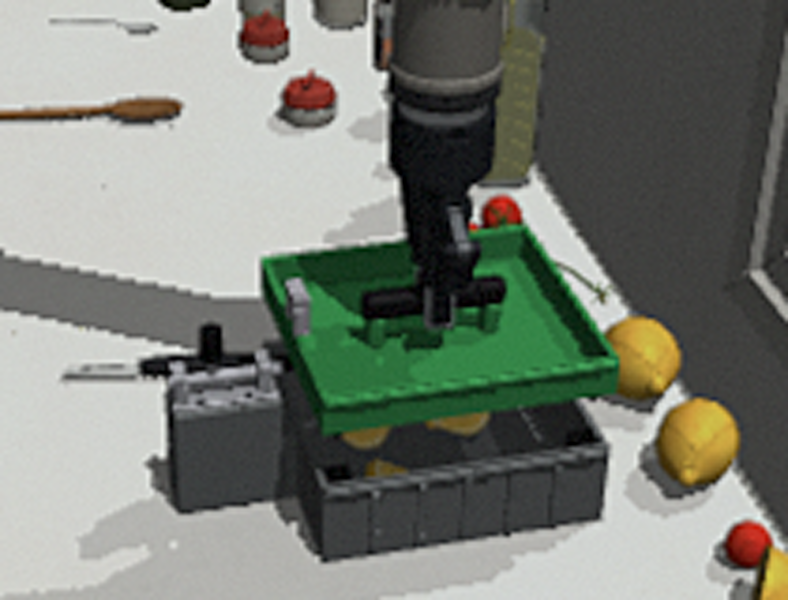

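The green rim's centre in the top view is (0.6013, −0.0043), which is within 1 mm of the target. The keeper (crop 298,305) is on the bolt side, so I lower the tray.

```bash
python3 - <<'E'
from h import *
s=b2w(0,0)
mv((*s,.180),.08);st()
print(mv((*s,.1615),.025,stop_force=14));a=st("down")
E
```

```text
t 61.84 tcp [ 0.6006 -0.0035  0.1795] F [-0.  -0.3 -3.9] op 0.0167
True
down t 62.52 tcp [ 0.6006 -0.0033  0.1625] F [-2.4 -0.7  4.2] op 0.0164
```

```bash
python3 - <<'E'
from h import *
s=b2w(0,0)
env.grip(.045);st();mv((*s,.24),.2)
w=b2w(-.235,0);k=b2w(-.225,.0)
mv((*b2w(-.05,.25),.28),.35)
for n in("top","side"):
    p,d=camera(n);np.savez(n+"3.npz",p=p,d=d);W=cloud(n,d);H=hsv(p);x,y,z=W[...,0],W[...,1],W[...,2]
    g=(np.hypot(x-s[0],y-s[1])<.16)&(H[...,0]>45)&(H[...,0]<80)&(H[...,1]>100)
    q=W[g&(z>.092)&(z<.108)];A=np.c_[q[:,:2]-s,np.ones(len(q))];co=np.linalg.lstsq(A,q[:,2],rcond=None)[0]
    print(n,len(q),"rim plane slopes,z",co.round(4),cv2.minAreaRect(q[:,:2].astype(np.float32)))
p=np.load("side3.npz")["p"];cv2.imwrite("pics/s4.png",cv2.resize(p[150:300,250:430],(720,600),interpolation=cv2.INTER_CUBIC))
E
```

```text
t 62.9 tcp [ 0.5994 -0.003   0.1613] F [-1.4  0.4  0.5] op 0.0451
top 299 rim plane slopes,z [-0.0052  0.0035  0.0994] ((0.5985105037689209, -0.003321506083011627), (0.21831269562244415, 0.20163629949092865), 1.4212696552276611)
side 725 rim plane slopes,z [-0.0015 -0.009   0.0982] ((0.5988754034042358, -0.007723778486251831), (0.22188875079154968, 0.21342343091964722), 2.317882537841797)
```

View pics/s4.png

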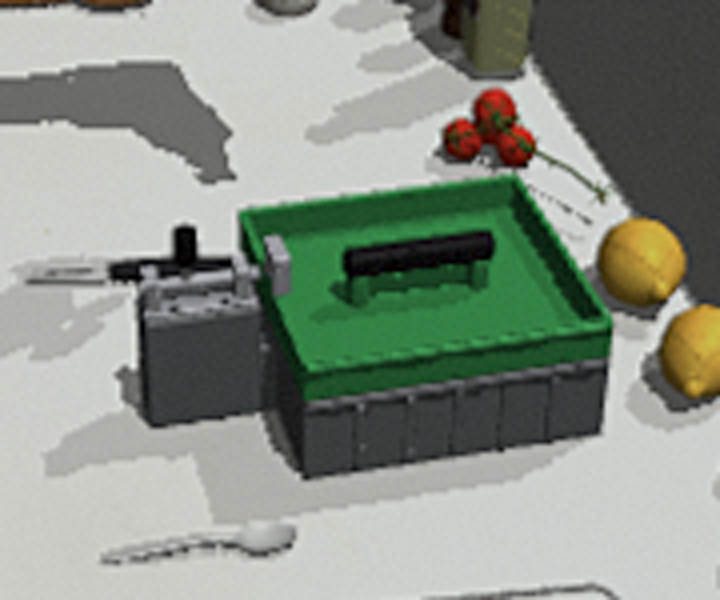

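Seated flush: rim at 99 mm and tilt under 0.01. Now I grip the knob and shoot the bolt.

```bash
python3 - <<'E'
from h import *
k=b2w(-.170,0);env.grip(.05);go((*k,.25),YAW+np.pi/2);mv((*k,.203),.1)
env.grip(0.0,f_grip=25);st("knob")
e=b2w(-.128,0);print(mv((*e,.203),.03,stop_force=10));a=st("home")
d=(np.array(a["tcp_pos"][:2])-B)@[np.cos(YAW),np.sin(YAW)];print("knob base x",d)
env.grip(.04);p=np.array(a["tcp_pos"]);mv([*p[:2],.26],.2);mv((*b2w(-.05,.25),.28),.35)
s=b2w(0,0)
for n in("top","side"):
    p,d=camera(n);np.savez(n+"4.npz",p=p,d=d);W=cloud(n,d);H=hsv(p);x,y,z=W[...,0],W[...,1],W[...,2]
    m=(z>.135)&(z<.17)&(np.hypot(x-.45,y+.008)<.06);print(n,"knob",m.sum(),np.nanmedian(W[m],0).round(4))
    g=(np.hypot(x-s[0],y-s[1])<.16)&(H[...,0]>45)&(H[...,0]<80)&(H[...,1]>100)
    q=W[g&(z>.092)&(z<.108)];print(n,cv2.minAreaRect(q[:,:2].astype(np.float32)))
    # tools: dark/non-white on table
    V=H[...,2].astype(float);bg=cv2.medianBlur(H[...,2],31).astype(float)
    for nm,c in (("peel",(.43,.165)),("spoon",(.42,-.165))):
        m=(np.abs(x-c[0])<.11)&(np.abs(y-c[1])<.05)&(np.abs(z-.01)<.025)&((V<bg-12)if nm=="spoon" else (V<110))
        for b in blobs(m,12): print(n,nm,b[1],b[2].round(1),np.nanmedian(W[b[3]],0).round(4),box(W,b[3]))
a=np.load("top4.npz")["p"][225:315,230:370];b=np.load("side4.npz")["p"][195:300,240:350]
cv2.imwrite("pics/c5.png",np.hstack([cv2.resize(a,(467,300),interpolation=2),cv2.resize(b,(314,300),interpolation=2)]))
E
```

```text
knob t 66.73 tcp [ 0.4313 -0.0079  0.2036] F [-1.8 -0.7  7.1] op 0.0168
True
home t 67.84 tcp [ 0.4666 -0.007   0.2036] F [-2.  -0.1  8.4] op 0.0171
knob base x -0.1342720106152754
top knob 32 [ 0.4646 -0.0098  0.1541]
top ((0.5983972549438477, -0.0032042190432548523), (0.2175358235836029, 0.20154139399528503), 1.8083734512329102)
top peel 145 [256.5 270.2] [0.4481 0.1638 0.0153] ((0.4470350742340088, 0.1643097698688507), (0.021119778975844383, 0.09988825023174286), 80.72956085205078)
top spoon 203 [347.6 261.9] [ 0.4309 -0.1609  0.0048] ((0.4136399030685425, -0.15779517590999603), (0.033121924847364426, 0.1331632286310196), 80.16088104248047)
side knob 57 [ 0.4641 -0.0132  0.1487]
side ((0.5997931361198425, -0.007781356573104858), (0.22317498922348022, 0.21101902425289154), 1.2682735919952393)
side peel 134 [291.  216.6] [0.4431 0.1592 0.0124] ((0.44218680262565613, 0.15928028523921967), (0.023530442267656326, 0.09287697076797485), 81.87600708007812)
side peel 19 [266. 220.] [ 0.3616  0.1739 -0.0004] ((0.3619650900363922, 0.17365524172782898), (0.008487687446177006, 0.05699923634529114), 84.66333770751953)
side spoon 260 [299.7 286.7] [ 0.4096 -0.1659  0.0029] ((0.4095035195350647, -0.16234801709651947), (0.03456371650099754, 0.13345728814601898), 79.67665100097656)
```

View pics/c5.png

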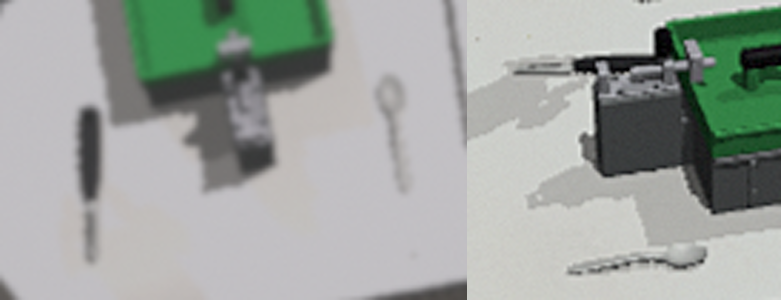

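The bolt travelled 35 mm to its stop and is through the keeper. The peeler (black handle, crop 90,155) and the steel spoon (crop 395,140) lie undisturbed, so I pick both now.

```bash
cat >> h.py <<'E'
def tool(c,th,zt,slot,op0,oprel,zadd=.080,turn=0):
    env.grip(op0);f=go((*c,.16),th+np.pi/2);mv((*c,.10),.2);print("stop",mv((*c,zt),.04,stop_force=8));a=st("at")
    env.grip(0.0,f_grip=45);a=st("grip");zt=a["tcp_pos"][2]
    mv([*a["tcp_pos"][:2],.25],.2);a=st("lift")
    if a["opening"]<.002: return False
    s=b2w(*slot);k=np.round((f-th-np.pi/2)/np.pi);f2=YAW+np.pi/2+k*np.pi
    env.reach([*s,.25],quat(f2));st("over");mv((*s,zt+zadd),.12,stop_force=10);st("place")
    env.grip(oprel);mv((*s,.25),.2);return True
E
python3 - <<'E'
from h import *
print(tool((.431,.1688),np.deg2rad(-9),.0755,(.02,.05),.055,.045))
print(tool((.412,-.1555),np.deg2rad(-10),.0745,(0,-.05),.040,.030,zadd=.079))
mv((*b2w(-.02,.27),.30),.35)
s=b2w(0,0)
for n in("top","side"):
    p,d=camera(n);np.savez(n+"5.npz",p=p,d=d);W=cloud(n,d);H=hsv(p);x,y,z=W[...,0],W[...,1],W[...,2]
    m=(z>.135)&(z<.17)&(np.hypot(x-.45,y+.008)<.06);print(n,"knob",m.sum(),np.nanmedian(W[m],0).round(4))
    g=(np.hypot(x-s[0],y-s[1])<.16)&(H[...,0]>45)&(H[...,0]<80)&(H[...,1]>100)
    q=W[g&(z>.092)&(z<.108)];A=np.c_[q[:,:2]-s,np.ones(len(q))];print(n,np.linalg.lstsq(A,q[:,2],rcond=None)[0].round(4),cv2.minAreaRect(q[:,:2].astype(np.float32)))
a=np.load("top5.npz")["p"][180:300,220:380];b=np.load("side5.npz")["p"][160:300,240:427]
cv2.imwrite("pics/c6.png",np.hstack([cv2.resize(a,(400,300),interpolation=2),cv2.resize(b,(400,300),interpolation=2)]))
E
```

```text
stop False
at t 71.91 tcp [0.431  0.1687 0.0755] F [ 0.5 -0.2 -0.5] op 0.055
grip t 72.31 tcp [0.4311 0.1688 0.0757] F [-0.1 -0.5  5.3] op 0.0202
lift t 73.33 tcp [0.4304 0.1688 0.2491] F [ 0.   0.3 -1. ] op 0.02
over t 74.23 tcp [0.6186 0.0479 0.2489] F [-0.4  1.  -1.2] op 0.0202
place t 75.17 tcp [0.62   0.047  0.1565] F [ 0.3 -1.1 -1.6] op 0.02
True
stop False
at t 78.78 tcp [ 0.4119 -0.1556  0.0745] F [ 0.2 -0.1  0.4] op 0.0404
grip t 79.11 tcp [ 0.4122 -0.1558  0.0749] F [-0.4 -1.4  5.4] op 0.0188
lift t 80.13 tcp [ 0.4117 -0.1554  0.2493] F [-0.   0.8 -0.5] op 0.0188
over t 81.0 tcp [ 0.6006 -0.0553  0.2494] F [-0.1 -0.1 -0.4] op 0.0188
place t 81.95 tcp [ 0.6025 -0.0537  0.1546] F [0.7 0.  0.6] op 0.0187
True
top knob 32 [ 0.4645 -0.0087  0.154 ]
top [0.0009 0.0014 0.0998] ((0.5978115797042847, -0.003512352705001831), (0.21808108687400818, 0.20123107731342316), 1.4648970365524292)
side knob 57 [ 0.4641 -0.0139  0.1472]
side [-0.0014 -0.0088  0.0982] ((0.5993393659591675, -0.009116150438785553), (0.22164073586463928, 0.213331401348114), 1.448759913444519)
```

View pics/c6.png

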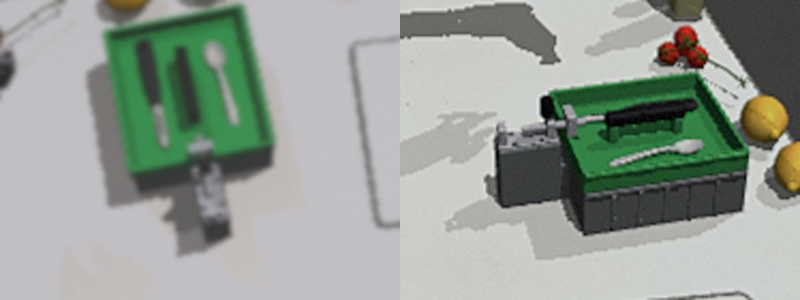

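The peeler (crop 150,95) and the spoon (crop 220,80) lie flat in the green tray. The tray is level, the bolt is home and the arm is clear, so I hand in the job.

```bash
python3 -c "
from h import *
env.dwell(.5);st();job.job_done()"
```

```text
t 84.53 tcp [0.574 0.266 0.3  ] F [-0.4  0.3 -0.2] op 0.0302
the job is handed in; nothing more can be done
```

The carrier is packed and handed in at 84.5 s; no verdict was reported.

- **Bolt drawn and base found:** I drew the bolt back first, then fixed the lower tray's pose by touching its inside walls.
- **Wedges:** Four were present. All four lay in the lower tray when I checked before stacking. Once the green tray covered them I could not look again.
- **Green tray:** It is seated on the lower tray, with the rim at 98–100 mm (100 expected) and tilt under 0.01 rad.
- **Bolt home:** It stopped after 35 mm of travel, with the knob at x = −134 mm in the lower tray's frame (−135 expected).
- **Peeler and teaspoon:** Both lie flat in the green tray. I left the pink spoon and the blue wedge alone.

The checks that disagreed:
- **Tray centre:** The top camera put the seated tray's centre about 3 mm toward −x from the touch-measured position. That is within the 6 mm limit, and the side camera agreed on x to 1.5 mm.
- **Side camera in y:** It reads 4–7 mm low in y, the same bias I found against the touch measurements.
- **One wedge moved:** After I set it down, it ended up several centimetres nearer a corner of the tray. It was still inside and clear of the sockets.

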